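# Pin the sole-pattern jig in line

## Robot

A 6-joint arm with a two-finger parallel gripper is mounted at the origin on the work surface. World frame = base frame: x ahead of the robot, y to its left, z up, the work surface at z = 0. Lengths are in mm, angles in degrees, forces in N, time in s.
With the tool pointing down it reaches from about 300 to 850 mm from the base axis. Payload 4.2 kg.
Tool frame: the origin (TCP) lies on the centre line of the jaws, within the pads' length; the fingertips stand 14 mm ahead of it and the grasp point (between the pads) lies 5 mm behind it; z points along the fingers, y is the direction in which the jaws open and shut (so a half turn about z gives the same grasp; the last joint's range is limited). The gripper opens to 91 mm and grips with 3 to 60 N. Pads are 32 mm wide; open, the fingers measure 118 mm over their backs; the gripper's body (76 mm by 178 mm) begins 60 mm behind the grasp point.
Start: joints at [67.724, 18.312, 89.639, -0, 72.044, -1.146], TCP at [207.288, 536.352, 227.976] pointing down, gripper open.
Joint ranges: [-177.97, 177.97], [-48.28, 115.42], [12.27, 149.76], [-77.06, 257.06], [2.81, 150.46], [-146.56, 146.56]. Speed limits (degrees/s): [147.25, 147.25, 180, 180, 180, 180].

## Interface

Orientations are given as [roll, pitch, yaw] about the fixed x, y, z axes, in that order (R = Rz(yaw) Ry(pitch) Rx(roll)).
In Python, from workcell import env gives the robot as it stands.
- The arm moves only by the tool play_rows, never from a script. Its argument "increments" is a list of rows, each a list of 5 numbers: the shift along the world's x, y, z in mm, then the turn about the world's z in degrees, then the closure, from 0 (fully open) to 1 (shut). In form: [[x, y, z, yaw, fingers], ...]. A call has 1 to 20 rows; each row shifts and turns the commanded pose from where the row before left it; what a row does not reach is not made up. A row lasts 1/8 s, in which the tool goes at most 62.5 mm and 10.7 degrees, less where a joint would pass 70% of its speed; a pose out of reach is approached as far as the arm can. A call is refused whole if a number of a shift passes 62.5 or a number of a turn 10.7, either way. A call with a gripper value outside its range is refused whole. The fingers move at their own pace and stop on an object; "newtons" is the grip in N (left out, the last holds). Time passes only in rows, so rows that do not move let the fingers close. It gives the time, the measured TCP pose, the force and the opening at its end, in the units of the state.
- env.state(): the state, without advancing time (a new reading comes with each control period).
- env.grab_frame(name): name is "side" or "top" or "wrist"; returns the picture (384x512x3 uint8, red, green, blue); there is no depth.
- env.calibration(name): a dict with "fx", "fy", "cx", "cy" (pixels), "R" (3x3) and "t" (3): a world point X has camera coordinates R X + t; the wrist camera has in their place "hand_eye" (4x4, takes a point from camera to tool coordinates, whose origin is the TCP and whose axes are the flange's). Camera axes: x right, y down, z forward; pixel columns grow to the right and rows downward; lengths in mm; the calibration is good to about 2 mm. The wrist camera is an equidistant fisheye: a pixel r from the principal point sees the ray r / f radians off the axis. A picture is of the moment at which its call begins: read the wrist's pose just before it. calibration takes no time and is no camera call.
- env.job_done(): hands the job in, once; it reports no verdict.
The state is a dict: "time_s": time; "qpos": joint angles; "qvel": joint speeds; "effort": joint torques, N m; "ee_pos": TCP position; "ee_rot": TCP orientation; "force": force on the tool from outside, world axes, zero at the start; "torque": the same for the moment, N m; "gripper_width": finger opening in mm.
Only numpy, scipy, OpenCV 4.12 (cv2) and the standard library are available. Lean on these libraries where they do the work, as an engineer would, in place of code of your own. Each camera call takes 0.05 s, during which the arm holds its last target.

## Task

In the shoe-repair jig, the two swinging sole patterns have drifted out of line with the base block. Take the tapered steel pin with the red head from its wooden stand and drive it down through the toe holes of both patterns into the base, feeling for the hidden middle pattern's hole and drawing both patterns into line, until the head is fully home inside the collar; then let go. Do not force or hammer it, and leave the tin and the tape roll where they are.

Things in the scene. Friction and masses are not known exactly. Their poses are not given: they have to be found in the camera images.
- jig: Fixed sole-shaped jig, 215 mm from heel axis to toe end, 90 mm wide at the toe. Origin on the heel axis at table height; x points from the heel axis to the base's toe hole, z up. Grey base block, 0 to 55 mm high, with a 21 mm hole right through at x = 150 mm, y = 0. On it two sole-shaped plates swing flat about the heel axis, each with a 21 mm toe hole 150 mm from that axis.
- heel (a point): Top of the heel nut, 82 mm high, on the heel axis. The plates under it turn stiffly (about 2 N at the toe hole) and stay where left: orange middle plate, 130 mm wide, 56 to 64 mm high; aluminium top plate, 90 mm wide, 65 to 73 mm. Each starts turned by up to 0.18 rad, its hole up to 27 mm either side of the base hole along the arc. The middle plate's angle is not reported: look down the hole or feel for it.
- base_hole (a point): Centre of the mouth of the base block's hole, 55 mm above the table; axes as the jig's.
- top_hole (a point): Centre of the top plate's toe hole at its upper face, 73 mm above the table. A dark steel collar stands on the plate round it: inside diameter 44 mm, outside 54 mm, 14 mm high (rim 87 mm above the table), so the fingers cannot go in beside the pin's head.
- top_leaf (a joint): Angle of the top plate about the heel axis, rad, 0 when in line with the base, positive moves its toe hole to jig +y; stops at +-0.2.
- pin: Tapered steel pin, 92 mm long, about 0.22 kg, origin at the centre of the flat tip, z from tip to head. 12 mm diameter at the tip, growing evenly to 19 mm at 40 mm, then straight to 70 mm; square red head 28 x 28 x 22 mm on top (sides along x and y). It hangs upright in its stand by the head. Fully home, the head's underside lies on the top plate and the tip is 3 mm above the table.
- pin_tip (a point): Centre of the pin's tip.
- pin_head (a point): Centre of the top face of the pin's head.
- stand: Fixed wooden block 70 x 70 x 75 mm with a 24 mm hole right through its middle; origin at the centre of its underside. It holds the pin at the start.
- tin: Bystander: closed steel tin, 66 mm diameter, 120 mm high, origin at the centre of its underside.
- tape: Bystander: purple tape roll lying flat, 84 mm diameter, 30 mm high, origin at the centre of its underside.

How it is judged (in metres and radians):
On the way:
1. the pin's tip is drawn out above its stand (height (world z) of pin_tip above 0.08 m), for 0.1 s.
At the end, for the whole second after the job is handed in: The pin stands upright (within 0.07 rad) and at rest through both patterns and the base, its tip at least 49 mm below the mouth of the base hole (home is 52 mm) and within 4 mm of the hole's axis; the top pattern's hole is within 4 mm of the base hole's axis; everything released (z of pin_tip in the frame of base_hole below -0.049 m and horizontal distance between each of pin_tip, top_hole and base_hole below 0.004 m and angle between pin's own z axis and vertical below 0.07 rad and linear speed of pin below 0.01 m/s); the robot touches nothing.
It fails at once if the tin is moved by more than 20 mm (distance of tin from where it was at the start of the episode above 0.02 m).
It fails at once if the tape is moved by more than 20 mm (distance of tape from where it was at the start of the episode above 0.02 m).
It fails at once if the pin is forced: more than 80 N between the pin and the jig (contact force between pin and jig above 80 N).
It also fails if it takes over 72 s, if anything falls off the work surface, if the arm or the gripper's body presses on something with over 40 N, if the wrist force passes 120 N, or if a joint passes its speed limit or range.

## Working session

There is one attempt and no reset: what is moved stays moved. The work goes in short steps, Python scripts to look and compute and a tool call to move; the robot and the scene stay as the last step left them, time stands still between calls to the robot, and variables do not carry over. Pictures are saved under pics/ and viewed, and the job is handed in when it is done.

Besides the shell and the picture viewer there is one more tool, called after "Emit:" in YAML: its name, and indented under it one key for each argument. play_rows: Moves the arm, as the interface text tells. Its arguments: {"type":"object","properties":{"increments":{"type":"array"},"newtons":{"type":"number"}},"required":["increments"]}

```bash
mkdir -p pics
python3 - <<'E'
from workcell import env
import cv2
print(env.state())
for n in("side","top","wrist"):
    c=env.calibration(n); print(n,c)
    cv2.imwrite(f"pics/{n}0.png",env.grab_frame(n)[:,:,::-1])
E
```

```text
{'time_s': 0.0, 'qpos': array([ 6.77235964e+01,  1.83509484e+01,  8.97078903e+01, -2.04128899e-03,
        7.20439932e+01, -1.14489657e+00]), 'qvel': array([ 0.05096759, -0.11109863,  0.00914503,  0.10296786,  0.12049894,
       -0.00841191]), 'effort': array([-2.50295263e-03, -4.12467921e+01, -2.31967682e+01,  7.23969075e-02,
        4.59585583e-02, -1.28035686e-04]), 'ee_pos': array([207.10500981, 535.87539324, 227.11715481]), 'ee_rot': array([-1.79897150e+02, -1.14328208e-04,  1.58869124e+02]), 'force': array([ 0.37324724, -0.40833278,  0.54520688]), 'torque': array([ 0.02827315, -0.03158158,  0.04901376]), 'gripper_width': 91.26296229789199}
side {'fx': 443.2161161546336, 'fy': 443.2161161546336, 'cx': 257.68031466995234, 'cy': 193.23726979333142, 'R': array([[-0.99518691, -0.09656718,  0.01666701],
       [-0.07605077,  0.65381929, -0.75281911],
       [ 0.0618004 , -0.75046327, -0.65801641]]), 't': array([534.84756903, 119.0767044 , 963.82389132])}
top {'fx': 457.368940695601, 'fy': 457.368940695601, 'cx': 256.68495565367954, 'cy': 194.28065627817926, 'R': array([[-0.00348326, -0.99997061,  0.00682907],
       [-0.98886288,  0.00242831, -0.14880964],
       [ 0.14878868, -0.00727135, -0.98884228]]), 't': array([-21.76980986, 536.45464932, 966.01164582])}
wrist {'fx': 297.3186396354542, 'fy': 297.3186396354542, 'cx': 252.36320607439362, 'cy': 191.32444928108077, 'hand_eye': array([[-1.56090088e-03, -9.62155059e-01, -2.72498086e-01,
         7.68790461e+01],
       [ 9.99998694e-01, -1.61586180e-03, -2.27129510e-05,
        -2.44474423e-01],
       [-4.18465867e-04, -2.72497765e-01,  9.62156324e-01,
        -1.56762806e+02],
       [ 0.00000000e+00,  0.00000000e+00,  0.00000000e+00,
         1.00000000e+00]])}
```

View pics/side0.png

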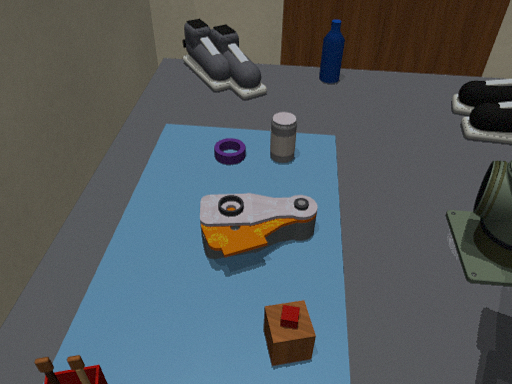

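View pics/top0.png

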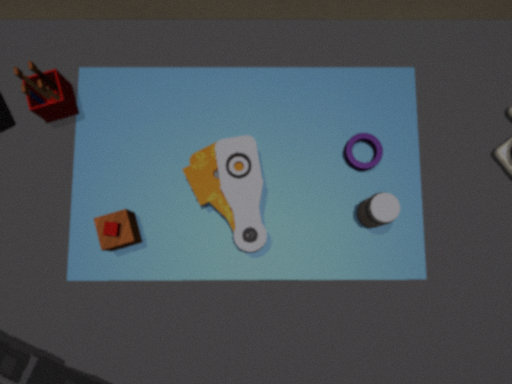

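View pics/wrist0.png

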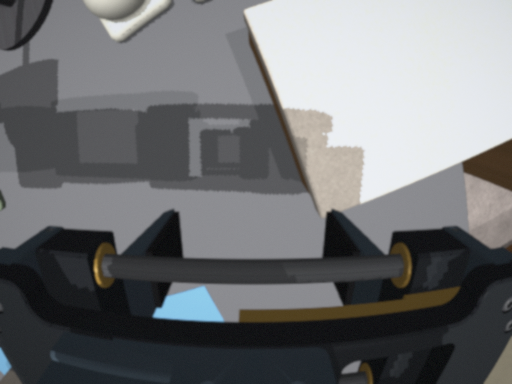

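Run:
```python
import cv2,numpy as np
t=cv2.imread("pics/top0.png"); s=cv2.imread("pics/side0.png")
g=lambda a:np.clip(255*(a/255.)**0.6,0,255).astype('uint8')
cv2.imwrite("pics/t1.png",cv2.resize(g(t[120:260,170:285]),None,fx=5,fy=4.28*1,interpolation=cv2.INTER_CUBIC) if 0 else cv2.resize(g(t[125:260,170:290]),None,fx=4.4,fy=4.4,interpolation=cv2.INTER_CUBIC))
cv2.imwrite("pics/s1.png",cv2.resize(g(s[180:280,190:330]),None,fx=5,fy=5,interpolation=cv2.INTER_CUBIC))
cv2.imwrite("pics/t2.png",cv2.resize(g(t[190:270,80:160]),None,fx=5,fy=5,interpolation=cv2.INTER_CUBIC))
```

```text
(no output)
```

View pics/t1.png

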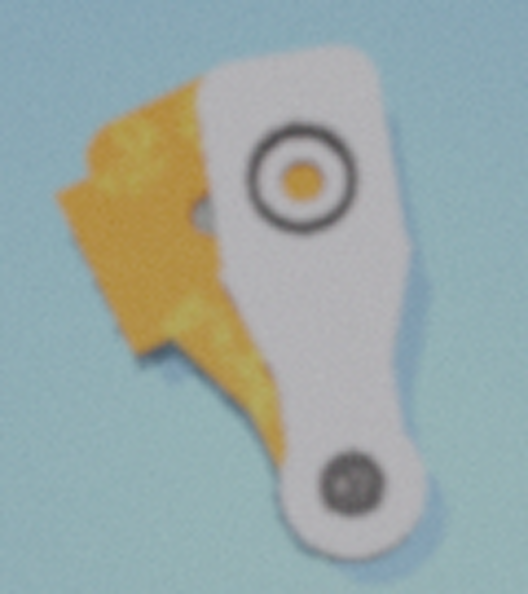

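View pics/s1.png

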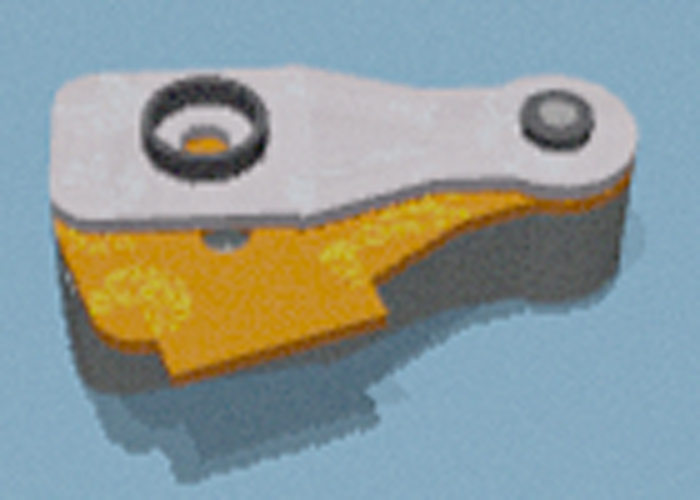

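View pics/t2.png

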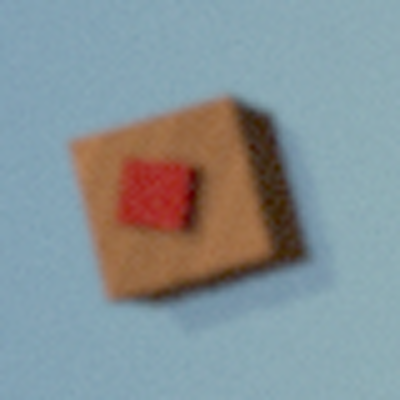

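```bash
cat > h.py <<'E'
from workcell import env
import numpy as np,cv2
from scipy.spatial.transform import Rotation as Ro
def ray(n,u,v,st=None):
    c=env.calibration(n)
    x,y=(u-c["cx"])/c["fx"],(v-c["cy"])/c["fy"]
    if n!="wrist":
        R=np.array(c["R"]);o=-R.T@c["t"];d=R.T@np.array([x,y,1.])
    else:
        r=np.hypot(x,y);d=np.array([x/r*np.sin(r),y/r*np.sin(r),np.cos(r)])
        H=np.array(c["hand_eye"]);T=Ro.from_euler('xyz',st["ee_rot"],degrees=True).as_matrix()
        o=T@H[:3,3]+st["ee_pos"];d=T@H[:3,:3]@d
    return o,d
def atz(n,u,v,z,st=None):
    o,d=ray(n,u,v,st);return (o+d*(z-o[2])/d[2]).round(1)
def proj(n,X,st=None):
    c=env.calibration(n);X=np.array(X,float)
    if n!="wrist":
        p=np.array(c["R"])@X+c["t"];return np.array([c["cx"]+c["fx"]*p[0]/p[2],c["cy"]+c["fy"]*p[1]/p[2]]).round(1)
    H=np.array(c["hand_eye"]);T=Ro.from_euler('xyz',st["ee_rot"],degrees=True).as_matrix()
    p=H[:3,:3].T@(T.T@(X-st["ee_pos"])-H[:3,3]);r=np.arctan2(np.hypot(p[0],p[1]),p[2]);a=np.hypot(p[0],p[1])
    return np.array([c["cx"]+c["fx"]*r*p[0]/a,c["cy"]+c["fy"]*r*p[1]/a]).round(1)
def snap(name,n="wrist",g=0.7):
    st=env.state();im=env.grab_frame(n);im=(255*(im/255.)**g).astype('uint8')
    np.savez("pics/"+name,p=st["ee_pos"],r=st["ee_rot"])
    cv2.imwrite(f"pics/{name}.png",im[:,:,::-1]);return st
E
python3 - <<'E'
from h import *
T=lambda u,v:(170+u/4.4,125+v/4.4)
print("heel top",atz("top",*T(352,483),82),"side",atz("side",190+558/5,180+118/5,82))
print("collar rim top",atz("top",*T(302,178),87),"side",atz("side",190+205/5,180+125/5,87))
print("tophole",atz("top",*T(302,180),66))
print("mid hole left edge",atz("top",*T(192,212),64))
P=lambda u,v:(80+u/5,190+v/5)
for n,c in dict(head=[(128,158),(190,165),(188,230),(120,222)]).items():
    for p in c: print(n,atz("top",*P(*p),97))
for p in [(72,145),(230,97),(270,250),(110,298)]: print("stand",atz("top",*P(*p),75))
print("head side",atz("side",290,315,97), atz("side",290,311,97))
for p in [(200,75),(60,190),(140,355)]: print("orange",atz("top",*T(*p),64))
print("tin",atz("top",384,206,120),"tape",atz("top",363,152,30))
E
```

```text
heel top [445.   -8.9  82. ] side [445.5  -2.3  82. ]
collar rim top [591.1  15.   87. ] side [592.5  24.5  87. ]
tophole [594.7  15.6  66. ]
mid hole left edge [579.1  69.7  64. ]
head [471.9 287.2  97. ]
head [469.  261.7  97. ]
head [442.4 261.4  97. ]
head [445.7 289.3  97. ]
stand [479.5 318.   75. ]
stand [499.6 252.6  75. ]
stand [435.3 233.4  75. ]
stand [415.6 299.1  75. ]
head side [459.1 283.6  97. ] [459.4 276.1  97. ]
orange [648.4  66.4  64. ]
orange [590.3 134.7  64. ]
orange [508.5  94.2  64. ]
tin [ 499.8 -279.8  120. ] tape [ 633.9 -263.8   30. ]
```

Emit:
play_rows:
  increments:
    - [30,-30,-2,2,0]
    - [30,-30,-2,2,0]
    - [30,-30,-2,2,0]
    - [30,-30,-2,2,0]
    - [30,-30,-2,2,0]
    - [30,-30,-2,2,0]
    - [30,-30,-2,2,0]
    - [30,-30,-2,2,0]
    - [10,-20,-4,0,0]
    - [0,0,0,0,0]
    - [0,0,0,0,0]

```text
time_s: 1.52
ee_pos: [456.9, 276.8, 207.9]
ee_rot: [180.0, -0.0, 174.9]
force: [0.9, -0.1, 0.8]
gripper_width: 91.1
```

Run:
```python
from h import *
st=snap("w1");print(st["ee_pos"],st["ee_rot"],st["time_s"],st["force"])
```

```text
[456.93443436 276.77807282 207.91748888] [ 1.79977799e+02 -2.91660847e-02  1.74870184e+02] 1.525 [ 0.8624994  -0.10321408  0.76972962]
```

View pics/w1.png

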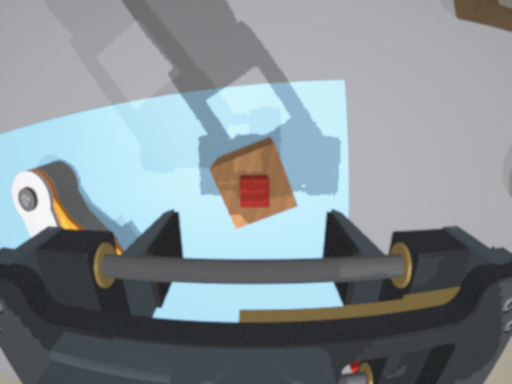

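Run:
```python
from h import *
im=cv2.imread("pics/w1.png");cv2.imwrite("pics/w1z.png",cv2.resize(im[130:235,200:305],None,fx=5.5,fy=5.5,interpolation=cv2.INTER_CUBIC))
```

```text
(no output)
```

View pics/w1z.png

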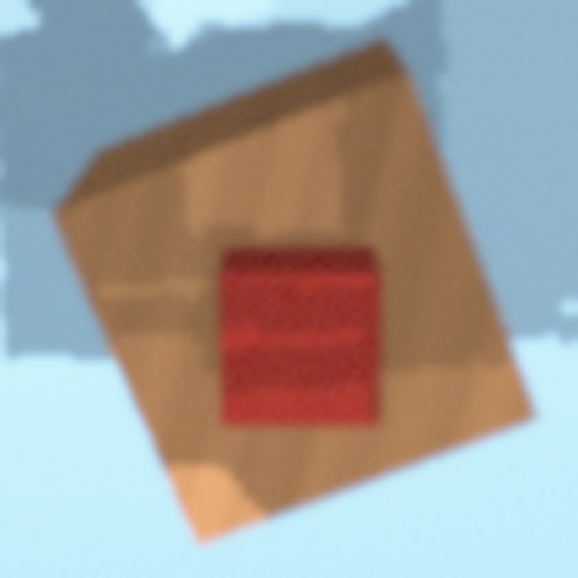

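Run:
```python
from h import *
z=np.load("pics/w1.npz");st=dict(ee_pos=z["p"],ee_rot=z["r"])
P=lambda u,v:(200+u/5.5-.4,130+v/5.5-.4)
c=[(222,269),(379,272),(380,424),(222,425)]
q=np.array([atz("wrist",*P(*p),97,st) for p in c]);print(q,q.mean(0))
q=np.array([atz("wrist",*P(*p),75,st) for p in [(55,212),(405,75),(535,417),(200,543)]]);print(q,q.mean(0))
print(atz("wrist",28,199,82,st))
```

```text
[[442.4 266.3  97. ]
 [445.4 292.6  97. ]
 [472.3 290.7  97. ]
 [470.  263.5  97. ]] [457.525 278.275  97.   ]
[[434.1 235.7  75. ]
 [415.1 300.9  75. ]
 [481.3 320.6  75. ]
 [500.8 255.1  75. ]] [457.825 278.075  75.   ]
[444.4  -2.1  82. ]
```

Emit:
play_rows:
  increments:
    - [0.5,1.5,-20,0,0]
    - [0,0,-30,0,0]
    - [0,0,-30,0,0]
    - [0,0,-20,0,0]
    - [0,0,-16,0,0]
    - [0,0,0,0,0]
    - [0,0,0,0,1]
    - [0,0,0,0,1]
    - [0,0,0,0,1]
    - [0,0,0,0,1]
    - [0,0,0,0,1]
    - [0,0,0,0,1]
  newtons: 50

```text
time_s: 3.08
ee_pos: [457.8, 277.8, 92.0]
ee_rot: [180.0, -0.0, 174.9]
force: [0.3, -0.1, -0.7]
gripper_width: 33.4
```

Emit:
play_rows:
  increments:
    - [0,0,0,0,1]
    - [0,0,0,0,1]
    - [0,0,0,0,1]
    - [0,0,5,0,1]
    - [0,0,15,0,1]
    - [0,0,25,0,1]
    - [0,0,30,0,1]
    - [0,0,30,0,1]
    - [0,0,15,0,1]
    - [0,0,0,0,1]

```text
time_s: 4.32
ee_pos: [458.1, 278.0, 213.1]
ee_rot: [179.9, 0.1, 174.9]
force: [-0.0, -0.3, -3.3]
gripper_width: 27.2
```

Run:
```python
from h import *
st=snap("w2");print(st["ee_pos"],st["ee_rot"],st["time_s"],st["force"])
snap("s2","side")
```

```text
[458.13184165 278.03156378 213.0514758 ] [1.79920468e+02 1.09879589e-01 1.74871272e+02] 4.325 [-0.01959368 -0.31001153 -3.28171823]
```

View pics/w2.png

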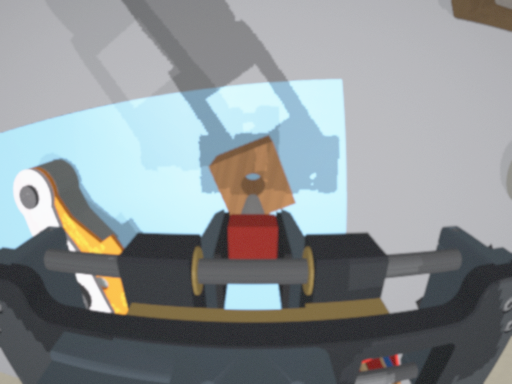

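View pics/s2.png

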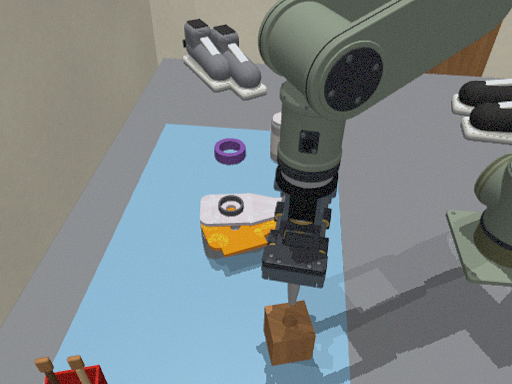

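Emit:
play_rows:
  increments:
    - [15,-20,3,0,1]
    - [25,-30,3,0,1]
    - [25,-30,3,0,1]
    - [25,-30,3,0,1]
    - [25,-30,3,0,1]
    - [25,-30,3,0,1]
    - [25,-30,2,0,1]
    - [17,-25,0,0,1]
    - [10,-13,0,0,1]
    - [0,0,0,0,1]
    - [0,0,0,0,1]

```text
time_s: 5.8
ee_pos: [649.0, 40.8, 231.5]
ee_rot: [180.0, -0.1, 174.9]
force: [-0.5, 1.0, -2.5]
gripper_width: 27.5
```

Run:
```python
from h import *
st=snap("w3");print(st["ee_pos"],st["ee_rot"],st["time_s"],st["force"])
im=cv2.imread("pics/w3.png");cv2.imwrite("pics/w3z.png",cv2.resize(im[60:260,120:370],None,fx=3,fy=3,interpolation=cv2.INTER_CUBIC))
```

```text
[649.01342189  40.84205474 231.53630809] [ 1.79966188e+02 -8.90872541e-02  1.74909054e+02] 5.8 [-0.45222728  0.97673579 -2.47750568]
```

View pics/w3.png

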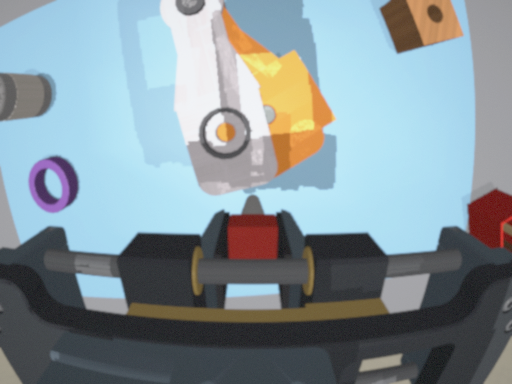

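View pics/w3z.png

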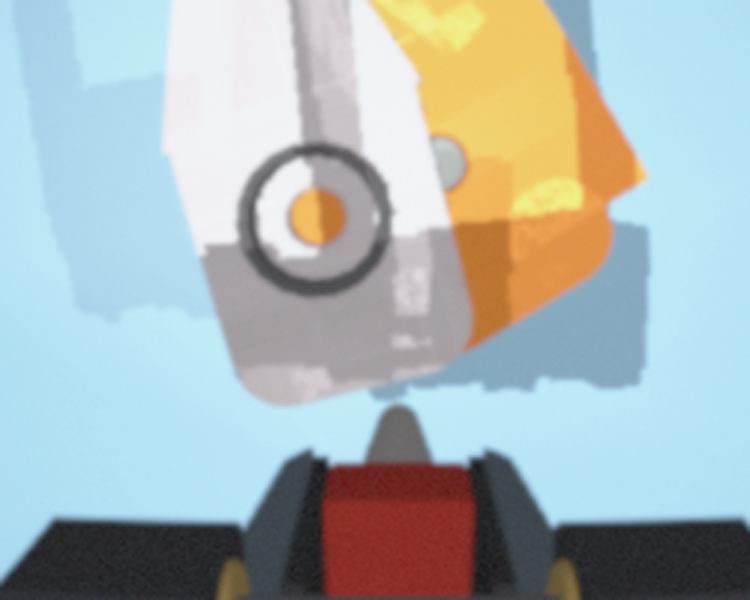

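```bash
cat > m.py <<'E'
from h import *
z=np.load("pics/w3.npz");st=dict(ee_pos=z["p"],ee_rot=z["r"])
P=lambda u,v:(120+u/3-.3,60+v/3-.3)
W=lambda p,zz:atz("wrist",*P(*p),zz,st)
heel=atz("wrist",189,3,82,st)
E
python3 - <<'E'
from m import *
print("heel wrist",heel)
print("collar outer",W((315,219),87)); print("hole@73",W((316,217),73))
m=W((440.5,164),64);print("mid",m)
for h in ([445,-5.5],[444.4,-2.1],heel[:2]):
    for q in (W((316,217),73),m):
        d=q[:2]-h;print(np.hypot(*d),np.degrees(np.arctan2(d[1],d[0])))
# tip check
print("tip proj", (proj("wrist",[649,40.8,231.5-87],st)-[120,60])*3)
T=lambda u,v:(170+u/4.4,125+v/4.4)
# outline of top plate from top view at z=73
o=[(420,440),(395,390),(392,330),(408,248),(392,150),(378,75),(350,46),(300,50),(220,65),(199,90),(207,170),(220,275),(262,340),(282,400),(283,470),(280,490)]
pts=np.array([atz("top",*T(*p),73) for p in o])[:,:2]
np.save("outl.npy",pts)
E
cat > ov.py <<'E'
from m import *
import sys
pts=np.load("outl.npy"); H=np.array([445,-5.5]) 
s=cv2.imread("pics/side0.png");g=(255*(s/255.)**.6).astype('uint8')
c=cv2.resize(g[170:285,190:330],None,fx=5,fy=5,interpolation=cv2.INTER_CUBIC)
a0=float(sys.argv[1])
for a,col in zip(map(float,sys.argv[2:]),[(0,0,255),(0,255,0),(255,0,0)]):
    t=np.radians(a-a0);R=np.array([[np.cos(t),-np.sin(t)],[np.sin(t),np.cos(t)]])
    q=(pts-[445,-8.9])@R.T+H
    for zz in (0,55) if a!=a0 else (73,):
        uv=np.array([proj("side",[*p,zz]) for p in q]);uv=((uv-[190,170])*5).astype(int)
        cv2.polylines(c,[uv],False,col,1)
cv2.imwrite("pics/ov.png",c)
E
python3 ov.py 9.5 9.5 16 20
```

```text
heel wrist [449.   -7.7  82. ]
collar outer [593.2  17.6  87. ]
hole@73 [593.5  16.6  73. ]
mid [579.   62.4  64. ]
150.13547215764834 8.464719718740163
150.22120356327864 26.87208129304938
150.2680937524663 7.148662975505184
149.25618915140507 25.603629988900103
146.52897324420178 9.545890547023568
147.6956668287868 28.33491200232661
tip proj [397.8 420.9]
```

View pics/ov.png

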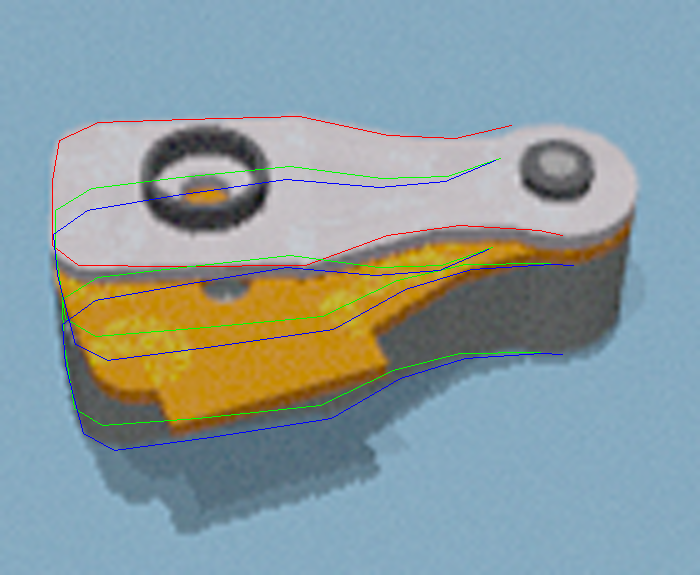

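Emit:
play_rows:
  increments:
    - [-10,-4,0,0,1]
    - [-20,-8,0,0,1]
    - [-17,-8,0,0,1]
    - [-8,-4,0,0,1]
    - [-0.6,0,-10,0,1]
    - [0,0,-20,0,1]
    - [0,0,-15,0,1]
    - [0,0,0,0,1]
    - [0,0,0,0,1]

```text
time_s: 6.98
ee_pos: [594.7, 16.0, 187.3]
ee_rot: [180.0, 0.0, 174.9]
force: [0.0, -0.2, -2.7]
gripper_width: 27.8
```

Run:
```python
from h import *
st=snap("w4");print(st["ee_pos"],st["ee_rot"],st["time_s"],st["force"])
snap("s4","side");snap("t4","top")
a=cv2.imread("pics/s4.png")[150:270,170:320];b=cv2.imread("pics/t4.png")[120:250,170:290]
cv2.imwrite("pics/s4z.png",cv2.resize(a,None,fx=5,fy=5,interpolation=cv2.INTER_CUBIC))
```

```text
[594.74905148  15.96054568 187.27428858] [1.79987969e+02 4.85298039e-02 1.74876481e+02] 6.975 [ 0.0461259  -0.21311528 -2.73954484]
```

View pics/s4z.png

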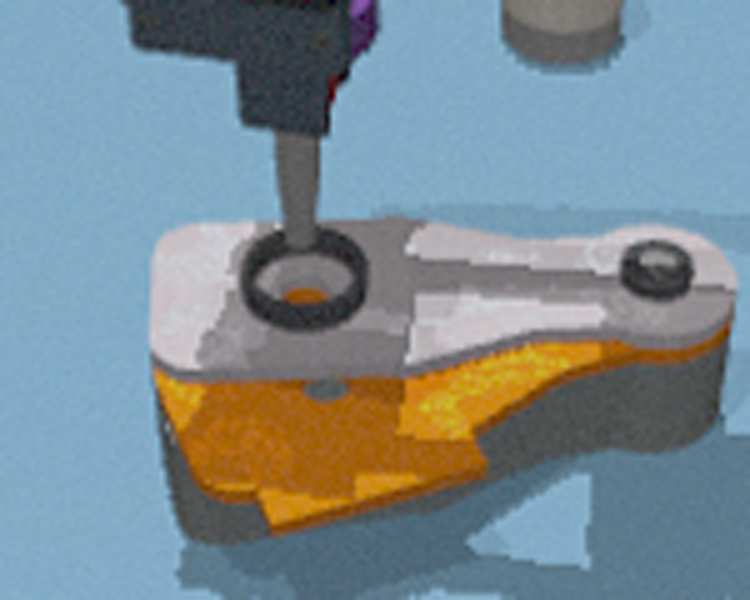

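View pics/w4.png

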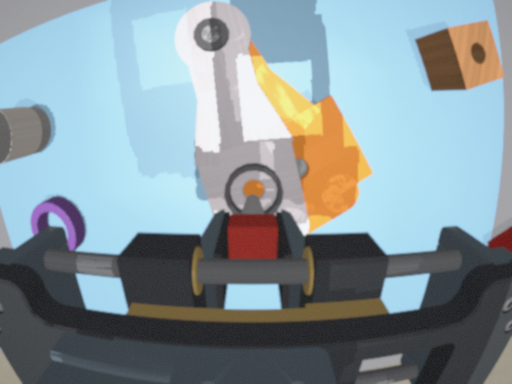

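Run:
```python
from h import *
z=np.load("pics/w4.npz");st=dict(ee_pos=z["p"],ee_rot=z["r"])
print("tip side exp",(proj("side",[594.7,16,100.3])-[170,150])*5)
print("collar exp side",(proj("side",[593.4,16.6,87])-[170,150])*5, "hole73",(proj("side",[593.4,16.6,73])-[170,150])*5)
print("heel",atz("wrist",211,34,82,st),"collar",atz("wrist",254,190,87,st))
im=cv2.imread("pics/w4.png");cv2.imwrite("pics/w4z.png",cv2.resize(im[140:230,200:325],None,fx=6,fy=6,interpolation=cv2.INTER_CUBIC))
print("tip wrist",(proj("wrist",[594.7,16,100.3],st)-[200,140])*6,(proj("wrist",[593.4,16.6,87],st)-[200,140])*6)
```

```text
tip side exp [302.  237.5]
collar exp side [305.5 262. ] hole73 [306.  286.5]
heel [446.6  -7.1  82. ] collar [589.6  17.6  87. ]
tip wrist [316.2 360. ] [319.2 324.6]
```

View pics/w4z.png

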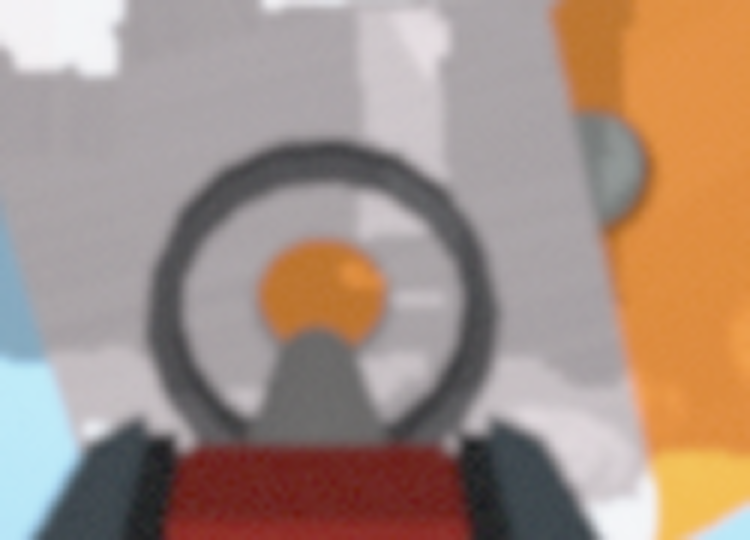

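Run:
```python
from h import *
z=np.load("pics/w4.npz");st=dict(ee_pos=z["p"],ee_rot=z["r"])
W=lambda p,zz:atz("wrist",200+p[0]/6-.4,140+p[1]/6-.4,zz,st)
h=atz("wrist",211,34,82,st)[:2]
for q in (W((322,311),87),W((323,304),73),W((589,170),64),W((318,363),100.3)):
    d=q[:2]-h;print(q,np.hypot(*d),np.degrees(np.arctan2(d[1],d[0])))
print(W((258,300),73)-W((388,300),73))
```

```text
[590.9  16.9  87. ] 146.28222721848334 9.443004683635166
[593.7  16.8  73. ] 149.0289233672444 9.228463182152348
[577.8  61.3  64. ] 147.95945390545336 27.534899182705797
[594.8  15.9 100.3] 149.97413110266712 8.821681344207533
[ -1.9 -20.4   0. ]
```

Emit:
play_rows:
  increments:
    - [-1.3,0.8,-10,0,1]
    - [0,0,-10,0,1]
    - [0,0,-7,0,1]
    - [0,0,-3,0,1]
    - [0,0,-1,0,1]
    - [0,0,0,0,1]

```text
time_s: 7.88
ee_pos: [593.1, 16.6, 156.2]
ee_rot: [180.0, 0.0, 174.9]
force: [0.3, -0.6, -1.9]
gripper_width: 27.4
```

Emit:
play_rows:
  increments:
    - [0,0,-2,0,1]
    - [-0.8,4.2,0,0,1]
    - [-0.8,4.2,0,0,1]
    - [-0.9,3.8,0,0,1]
    - [-0.9,3.8,0,0,1]
    - [-1.1,3.8,0,0,1]
    - [-1.1,3.8,0,0,1]
    - [0,0,0,0,1]
    - [0,0,0,0,1]

```text
time_s: 9.0
ee_pos: [587.5, 40.8, 154.0]
ee_rot: [179.9, 0.0, 174.9]
force: [-1.1, -1.1, -2.4]
gripper_width: 27.8
```

Emit:
play_rows:
  increments:
    - [-1.3,3.7,0,0,1]
    - [-1.4,3.7,0,0,1]
    - [-1.5,3.6,0,0,1]
    - [-1.5,3.6,0,0,1]
    - [-1.6,3.5,0,0,1]
    - [-1.6,3.2,0,0,1]
    - [0,0,0,0,1]
    - [0,0,0,0,1]

```text
time_s: 10.0
ee_pos: [578.4, 62.1, 153.9]
ee_rot: [179.9, -0.0, 174.9]
force: [-0.3, 0.3, -2.7]
gripper_width: 27.8
```

Run:
```python
from h import *
st=snap("w5");print(st["ee_pos"],st["ee_rot"],st["time_s"],st["force"])
snap("s5","side")
im=cv2.imread("pics/w5.png");cv2.imwrite("pics/w5z.png",cv2.resize(im[140:240,190:315],None,fx=6,fy=6,interpolation=cv2.INTER_CUBIC))
a=cv2.imread("pics/s5.png")[150:270,170:320]
cv2.imwrite("pics/s5z.png",cv2.resize(a,None,fx=5,fy=5,interpolation=cv2.INTER_CUBIC))
```

```text
[578.41879411  62.0711019  153.94403993] [ 1.79929560e+02 -1.09414908e-03  1.74851213e+02] 10.0 [-0.28741427  0.303305   -2.74649367]
```

View pics/w5z.png

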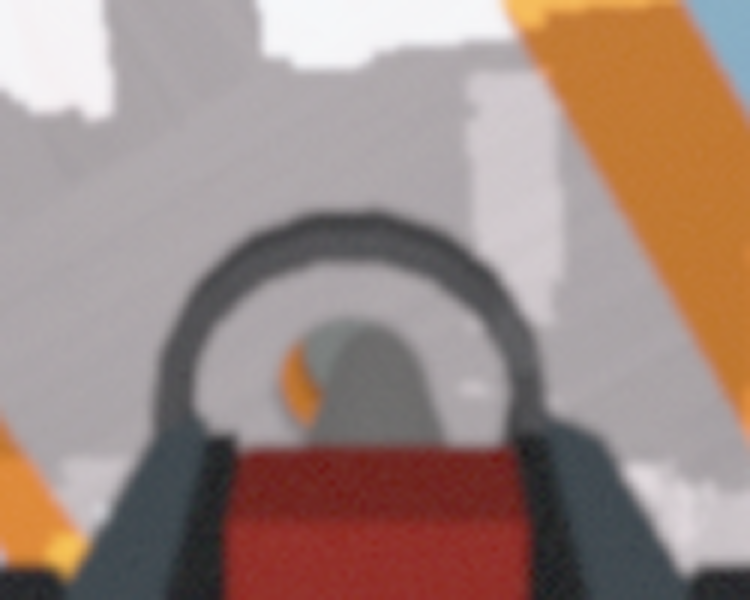

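View pics/s5z.png

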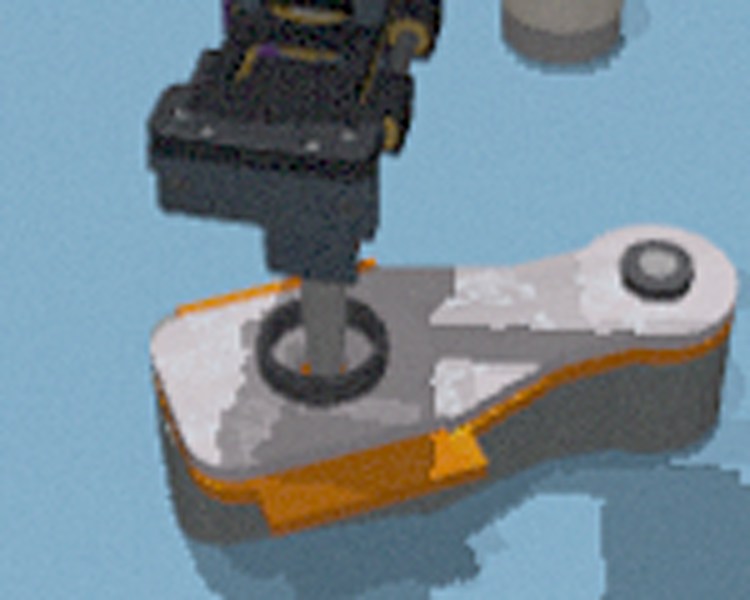

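Emit:
play_rows:
  increments:
    - [0,0,-2,0,1]
    - [0,0,-2,0,1]
    - [0,0,-2,0,1]
    - [0,0,-2,0,1]
    - [0,0,-1,0,1]
    - [0,0,0,0,1]
    - [0,0,0,0,1]

```text
time_s: 10.98
ee_pos: [578.5, 61.5, 145.0]
ee_rot: [-180.0, 0.0, 174.9]
force: [1.4, -0.9, -2.9]
gripper_width: 27.7
```

Emit:
play_rows:
  increments:
    - [1.7,-3.5,0,0,1]
    - [1.6,-3.6,0,0,1]
    - [1.5,-3.6,0,0,1]
    - [1.5,-3.6,0,0,1]
    - [1.4,-3.7,0,0,1]
    - [1.3,-3.7,0,0,1]
    - [0.1,-0.4,0,0,1]
    - [0,0,0,0,1]
    - [0,0,0,0,1]

```text
time_s: 12.1
ee_pos: [587.4, 39.2, 144.9]
ee_rot: [-180.0, -0.0, 174.9]
force: [-2.3, 2.1, -2.4]
gripper_width: 27.6
```

Run:
```python
from h import *
st=snap("w6");print(st["ee_pos"],st["ee_rot"],st["time_s"],st["force"],st["torque"])
snap("s6","side")
im=cv2.imread("pics/w6.png");cv2.imwrite("pics/w6z.png",cv2.resize(im[140:240,190:315],None,fx=6,fy=6,interpolation=cv2.INTER_CUBIC))
a=cv2.imread("pics/s6.png")[150:270,170:320]
cv2.imwrite("pics/s6z.png",cv2.resize(a,None,fx=5,fy=5,interpolation=cv2.INTER_CUBIC))
```

```text
[587.41688014  39.19071229 144.85942157] [-1.79966748e+02 -6.20016236e-03  1.74884449e+02] 12.1 [-2.27284179  2.10450894 -2.42947365] [ 0.50739971  0.54796072 -0.00694881]
```

View pics/w6z.png

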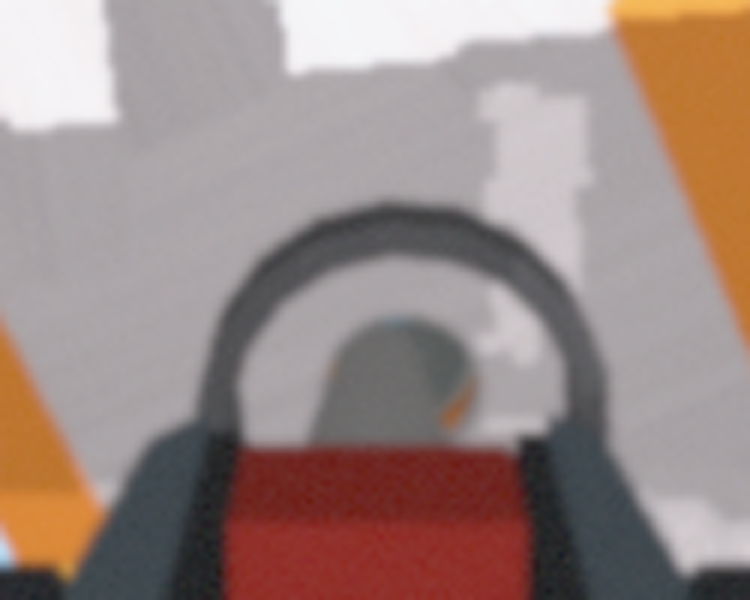

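View pics/s6z.png

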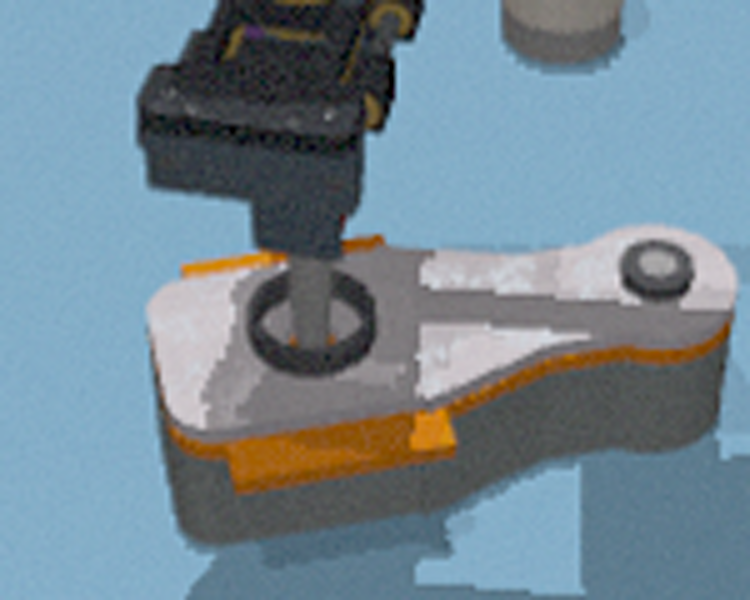

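Emit:
play_rows:
  increments:
    - [0,0,-1,0,1]
    - [0,0,-1,0,1]
    - [0,0,-1,0,1]
    - [0,0,-1,0,1]
    - [0,0,0,0,1]

```text
time_s: 12.82
ee_pos: [587.9, 39.7, 141.1]
ee_rot: [180.0, 0.1, 174.9]
force: [-0.4, 3.3, -1.1]
gripper_width: 27.6
```

Emit:
play_rows:
  increments:
    - [0,0,-1,0,1]
    - [0,0,-1,0,1]
    - [0,0,0,0,1]

```text
time_s: 13.2
ee_pos: [587.5, 39.6, 138.9]
ee_rot: [180.0, 0.0, 174.9]
force: [0.1, 4.4, -1.2]
gripper_width: 27.6
```

Emit:
play_rows:
  increments:
    - [0,0,-1.5,0,1]
    - [0,0,-1.5,0,1]
    - [0,0,-1.5,0,1]
    - [0,0,-1.5,0,1]
    - [0,0,0,0,1]

```text
time_s: 13.82
ee_pos: [587.4, 39.4, 132.7]
ee_rot: [180.0, -0.0, 174.9]
force: [-0.5, 3.2, -0.9]
gripper_width: 27.6
```

Emit:
play_rows:
  increments:
    - [0,0,-1.5,0,1]
    - [0,0,-1.5,0,1]
    - [0,0,-1.5,0,1]
    - [0,0,-1.5,0,1]
    - [0,0,-1.5,0,1]
    - [0,0,0,0,1]

```text
time_s: 14.58
ee_pos: [587.5, 39.4, 125.2]
ee_rot: [180.0, 0.0, 174.9]
force: [0.1, 3.8, -1.7]
gripper_width: 27.4
```

Emit:
play_rows:
  increments:
    - [0,0,-1.5,0,1]
    - [0,0,-1.5,0,1]
    - [0,0,-1.5,0,1]
    - [0,0,-1.5,0,1]
    - [0,0,0,0,1]

```text
time_s: 15.2
ee_pos: [587.5, 39.4, 119.2]
ee_rot: [180.0, 0.0, 174.9]
force: [-0.5, 5.2, -2.3]
gripper_width: 27.7
```

Emit:
play_rows:
  increments:
    - [0,0,-1.5,0,1]
    - [0,0,-1.5,0,1]
    - [0,0,-1.5,0,1]
    - [0,0,0,0,1]

```text
time_s: 15.7
ee_pos: [587.5, 39.5, 114.8]
ee_rot: [180.0, -0.0, 174.9]
force: [-0.8, 4.3, -1.4]
gripper_width: 27.7
```

Emit:
play_rows:
  increments:
    - [0,0,-1.5,0,1]
    - [0,0,-1.5,0,1]
    - [0,0,-1.5,0,1]
    - [0,0,0,0,1]

```text
time_s: 16.2
ee_pos: [587.5, 39.6, 110.3]
ee_rot: [180.0, -0.0, 174.9]
force: [0.5, 5.2, -0.5]
gripper_width: 28.0
```

Emit:
play_rows:
  increments:
    - [0,0,-1.5,0,1]
    - [0,0,-1.5,0,1]
    - [0,0,-1.5,0,1]
    - [0,0,-1,0,1]
    - [0,0,0,0,1]

```text
time_s: 16.82
ee_pos: [587.4, 40.0, 105.0]
ee_rot: [179.9, -0.0, 174.9]
force: [-0.7, 6.0, 0.3]
gripper_width: 27.8
```

Run:
```python
from h import *
st=snap("s7","side");print(st["ee_pos"],st["ee_rot"],st["time_s"],st["force"],st["torque"])
a=cv2.imread("pics/s7.png")[150:270,170:320]
cv2.imwrite("pics/s7z.png",cv2.resize(a,None,fx=5,fy=5,interpolation=cv2.INTER_CUBIC))
```

```text
[587.42860404  39.97175071 104.960281  ] [ 1.79940286e+02 -1.12482082e-02  1.74853493e+02] 16.825 [-0.7232892   6.04291215  0.26459175] [1.3675064  0.16968551 0.02931814]
```

View pics/s7z.png

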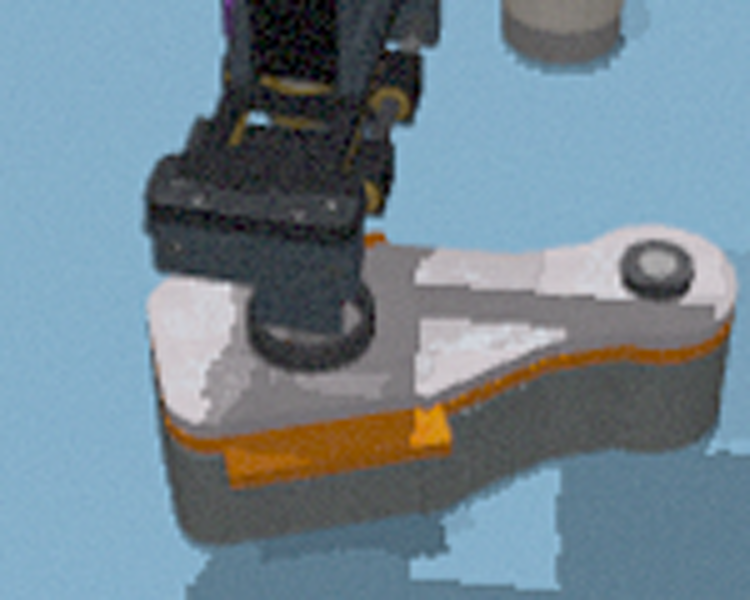

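Emit:
play_rows:
  increments:
    - [0,0.8,0,0,1]
    - [0,0,0,0,1]

```text
time_s: 17.12
ee_pos: [587.5, 40.1, 104.9]
ee_rot: [-180.0, -0.0, 174.9]
force: [-0.1, 4.4, 0.1]
gripper_width: 27.7
```

Emit:
play_rows:
  increments:
    - [0,0,0,0,0.4]
    - [0,0,0,0,0.4]
    - [0,0,0,0,0.4]
    - [0,0,10,0,0.4]
    - [0,0,20,0,0.4]
    - [0,0,20,0,0.4]
    - [30,0,20,0,0.4]
    - [30,0,0,0,0.4]
    - [0,0,0,0,0.4]

```text
time_s: 18.25
ee_pos: [649.0, 40.1, 175.4]
ee_rot: [180.0, 0.1, 174.9]
force: [-0.3, 0.6, 0.3]
gripper_width: 54.8
```

Run:
```python
from h import *
st=snap("w8");print(st["ee_pos"],st["ee_rot"],st["time_s"],st["force"],st["torque"])
snap("s8","side")
im=cv2.imread("pics/w8.png");cv2.imwrite("pics/w8z.png",cv2.resize(im[100:240,160:345],None,fx=4,fy=4,interpolation=cv2.INTER_CUBIC))
a=cv2.imread("pics/s8.png")[150:270,170:320]
cv2.imwrite("pics/s8z.png",cv2.resize(a,None,fx=5,fy=5,interpolation=cv2.INTER_CUBIC))
```

```text
[648.96993358  40.09699547 175.42503795] [1.79997882e+02 9.51522421e-02 1.74864379e+02] 18.25 [-0.25758217  0.63770525  0.31788594] [ 0.01780975  0.0286318  -0.01734837]
```

View pics/w8z.png

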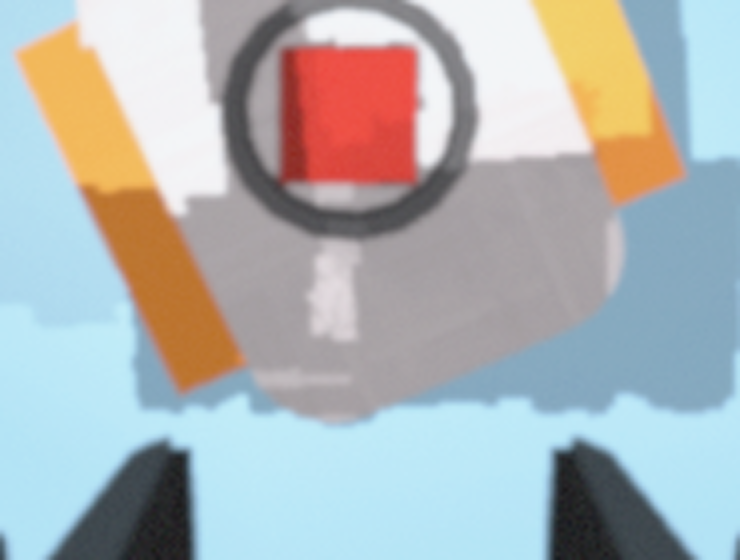

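View pics/s8z.png

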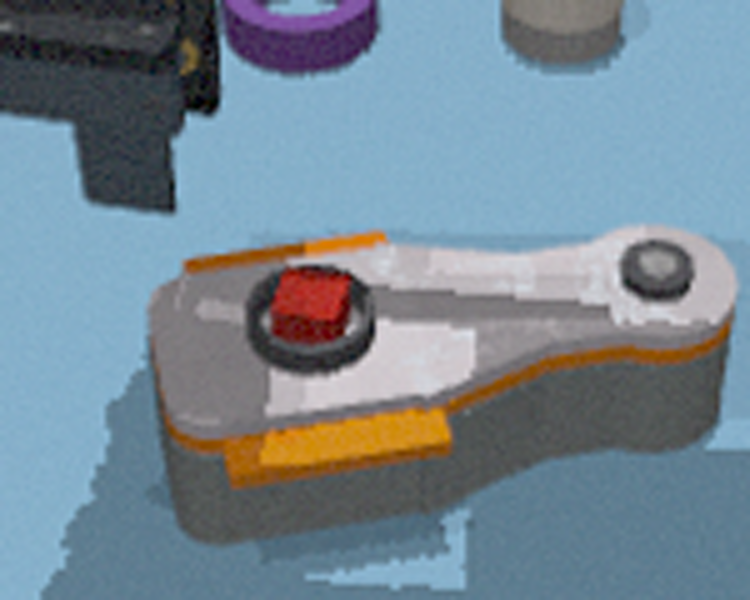

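```bash
python3 - <<'E'
from h import *
z=np.load("pics/w8.npz");st=dict(ee_pos=z["p"],ee_rot=z["r"])
W=lambda p,zz:atz("wrist",160+p[0]/4-.4,100+p[1]/4-.4,zz,st)
for zz in (95,100,105):
    q=[W(p,zz) for p in [(303,48),(415,48),(416,183),(305,183)]];print(zz,np.mean(q,0),q[1]-q[0],q[3]-q[0])
print("collar",W((352,113),87),W((352,113),87)-W((352+128,113),87))
a=[(275,290),(285,268),(352,275),(345,315)]
for zz in(95,100,105): print(zz,[atz("side",170+p[0]/5,150+p[1]/5,zz) for p in a], np.mean([atz("side",170+p[0]/5,150+p[1]/5,zz) for p in a],0))
E
python3 - <<'E'
import cv2
a=cv2.imread("pics/s8.png")[195:230,215:250];cv2.imwrite("pics/s8y.png",cv2.resize(a,None,fx=16,fy=16,interpolation=cv2.INTER_CUBIC))
E
```

```text
95 [587.55  43.15  95.  ] [ 2.1 21.9  0. ] [27.  -2.3  0. ]
100 [587.2    43.225 100.   ] [ 2.  21.6  0. ] [26.4 -2.2  0. ]
105 [586.9  43.3 105. ] [ 2.  21.1  0. ] [25.8 -2.1  0. ]
collar [587.4  41.5  87. ] [ -2.3 -26.2   0. ]
95 [array([601.9,  43.4,  95. ]), array([599.9,  29.8,  95. ]), array([571.8,  30.9,  95. ]), array([571.6,  54.8,  95. ])] [586.3    39.725  95.   ]
100 [array([601. ,  48.7, 100. ]), array([598.9,  35.2, 100. ]), array([571.1,  36.2, 100. ]), array([570.9,  60. , 100. ])] [585.475  45.025 100.   ]
105 [array([600.,  54., 105.]), array([597.9,  40.6, 105. ]), array([570.4,  41.6, 105. ]), array([570.2,  65.2, 105. ])] [584.625  50.35  105.   ]
```

View pics/s8y.png

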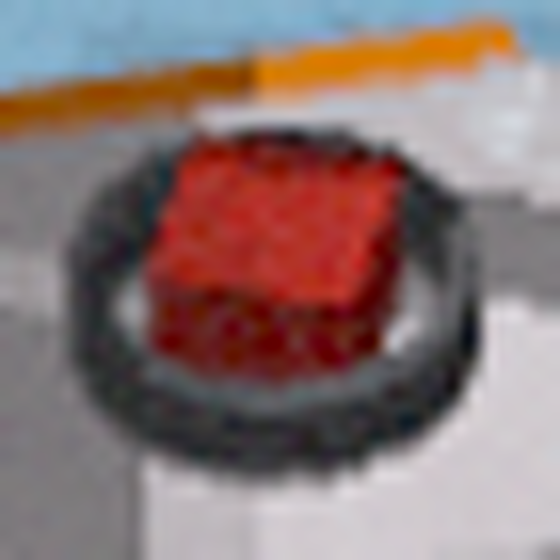

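Run:
```python
from h import *
z=np.load("pics/w8.npz");st=dict(ee_pos=z["p"],ee_rot=z["r"])
W=lambda p,zz:atz("wrist",160+p[0]/4-.4,100+p[1]/4-.4,zz,st)
for zz in (95,100,105):
    q=[W(p,zz) for p in [(283,48),(415,48),(416,183),(285,183)]];print(zz,np.mean(q,0),q[1]-q[0],q[3]-q[0],"side",atz("side",215+270/16-.5,195+221/16-.5,zz))
print("collar side",atz("side",215+275/16-.5,195+295/16-.5,87))
import cv2
im=cv2.imread("pics/w8.png");print(im[112:146:2,225:270:3].tolist()[6])
```

```text
95 [587.35  41.15  95.  ] [ 2.5 25.9  0. ] [27.  -2.3  0. ] side [588.9  42.9  95. ]
100 [587.   41.3 100. ] [ 2.4 25.4  0. ] [26.4 -2.3  0. ] side [588.   48.1 100. ]
105 [586.725  41.4   105.   ] [ 2.4 24.8  0. ] [25.9 -2.3  0. ] side [587.1  53.4 105. ]
collar side [587.7  48.1  87. ]
[[170, 167, 172], [161, 158, 169], [59, 60, 146], [48, 57, 172], [63, 72, 221], [70, 80, 232], [73, 82, 237], [70, 81, 237], [69, 80, 237], [68, 80, 237], [67, 79, 237], [72, 83, 237], [69, 79, 236], [152, 149, 211], [244, 241, 240]]
```

Emit:
play_rows:
  increments:
    - [-20,0.4,0,0,1]
    - [-21,0.4,0,0,1]
    - [-20.8,0.4,0,0,1]
    - [0,0,-15,0,1]
    - [0,0,-20,0,1]
    - [0,0,-15,0,1]
    - [0,0,-5,0,1]
    - [0,0,0,0,1]
  newtons: 40

```text
time_s: 19.35
ee_pos: [585.8, 41.4, 119.6]
ee_rot: [180.0, -0.0, 174.9]
force: [-0.0, 0.3, 1.0]
gripper_width: 0.4
```

Emit:
play_rows:
  increments:
    - [1,0,-2,0,1]
    - [0,0,-2,0,1]
    - [0,0,-1,0,1]
    - [0,0,0,0,1]

```text
time_s: 19.85
ee_pos: [586.7, 41.5, 115.0]
ee_rot: [180.0, 0.0, 174.9]
force: [0.4, -0.4, -0.5]
gripper_width: 0.4
```

Emit:
play_rows:
  increments:
    - [0,0,-1,0,1]
    - [0,0,-1,0,1]
    - [0,0,0,0,1]

```text
time_s: 20.23
ee_pos: [586.6, 41.4, 112.9]
ee_rot: [180.0, -0.0, 174.9]
force: [-0.1, -1.0, -0.6]
gripper_width: 0.7
```

Emit:
play_rows:
  increments:
    - [0,0,-1,0,1]
    - [0,0,-1,0,1]
    - [0,0,0,0,1]

```text
time_s: 20.6
ee_pos: [586.6, 41.4, 110.8]
ee_rot: [180.0, -0.0, 174.9]
force: [0.6, -0.4, -0.2]
gripper_width: 0.3
```

Emit:
play_rows:
  increments:
    - [0,0,-1,0,1]
    - [0,0,-0.5,0,1]
    - [0,0,0,0,1]

```text
time_s: 20.98
ee_pos: [586.7, 41.4, 109.4]
ee_rot: [180.0, -0.0, 174.9]
force: [-1.2, -0.2, -0.4]
gripper_width: 0.6
```

Emit:
play_rows:
  increments:
    - [0,0,-0.5,0,1]
    - [0,0,-0.5,0,1]
    - [0,0,-0.5,0,1]
    - [0,0,0,0,1]

```text
time_s: 21.48
ee_pos: [586.8, 41.4, 109.2]
ee_rot: [180.0, 0.0, 174.9]
force: [-2.1, -0.7, 7.2]
gripper_width: 0.4
```

Emit:
play_rows:
  increments:
    - [0,0,-0.5,0,1]
    - [0,0,-0.5,0,1]
    - [0,0,0,0,1]

```text
time_s: 21.85
ee_pos: [586.8, 41.5, 109.2]
ee_rot: [180.0, 0.1, 174.9]
force: [-4.7, -0.6, 13.1]
gripper_width: 0.3
```

Hard stop at the home height (head top about 95 mm). Back off and check.

Emit:
play_rows:
  increments:
    - [0,0,5,0,1]
    - [0,0,20,0,1]
    - [0,0,30,0,1]
    - [30,0,20,0,1]
    - [30,0,0,0,0.4]
    - [0,0,0,0,0.4]
    - [0,0,0,0,0.4]

```text
time_s: 22.72
ee_pos: [645.5, 41.4, 181.1]
ee_rot: [-180.0, -0.2, 174.9]
force: [-0.6, -0.6, 0.4]
gripper_width: 27.4
```

Run:
```python
from h import *
st=snap("w9");print(st["ee_pos"],st["time_s"],st["force"])
snap("s9","side")
im=cv2.imread("pics/w9.png");cv2.imwrite("pics/w9z.png",cv2.resize(im[100:240,160:345],None,fx=4,fy=4,interpolation=cv2.INTER_CUBIC))
a=cv2.imread("pics/s9.png")[185:240,200:260];cv2.imwrite("pics/s9z.png",cv2.resize(a,None,fx=10,fy=10,interpolation=cv2.INTER_CUBIC))
```

```text
[645.47410699  41.42681829 181.08376498] 22.725 [-0.6269257  -0.57292889  0.3514806 ]
```

View pics/w9z.png

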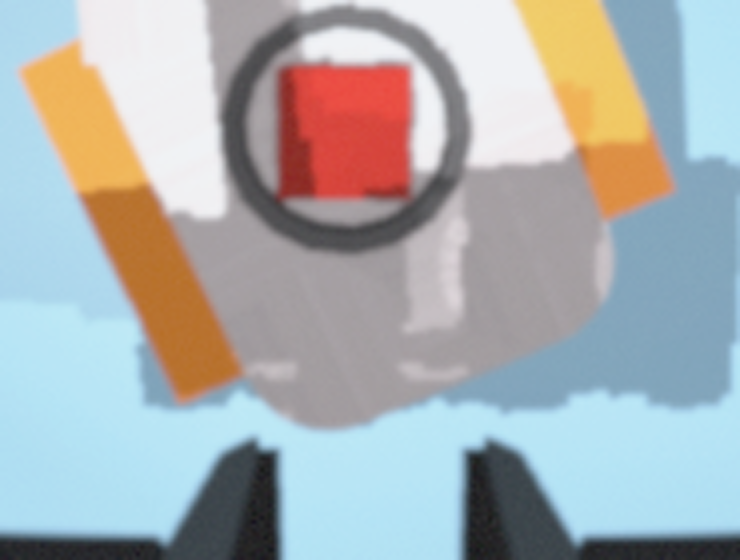

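View pics/s9z.png

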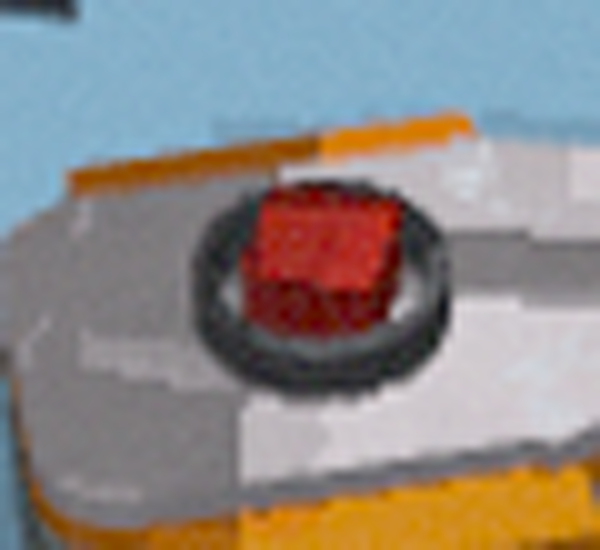

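Run:
```python
from h import *
a=proj("side",[587.2,41.3,87])
for z in (95,97,100): print(z,proj("side",[587.2,41.3,z])-a)
```

```text
95 [-0.1 -2.8]
97 [-0.1 -3.6]
100 [-0.2 -4.6]
```

Run:
```python
from workcell import env
print(env.job_done())
```

```text
the job is handed in; nothing more can be done
None
```

I drove the pin home through both patterns into the base, released it and handed the job in; no verdict was reported.

- **What I did:** I drew the pin from its stand and put its tip in the top pattern's hole. I used it to swing that pattern over the middle pattern's hole. From there I went down into the middle hole, swung both patterns back over the base hole and eased the pin down. On release it dropped by itself to its seat. A light press from above with the closed fingers met a hard stop, and then I backed the arm away.
- **Forces:** the wrist force stayed below about 15 N in every reading.
- **Height check:** the fingertips stopped on the head at about 95.2 mm. Fully home is 95 mm.
- **Alignment check:** the wrist camera shows the head upright and central in the collar, at about (587, 41) mm. The base hole itself is now hidden, so its alignment with the patterns is inferred from the pin seating.
- **Check that disagreed:** the side camera at first suggested the head sat about 5 mm high. I put this down to misreading the collar's ellipse and to the side camera reading about 6 mm off in y. The touch reading and a re-reading of the rim both agree with home.
- **Bystanders:** I never moved near the tin or the tape.

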